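# Uncap the guarded gas outlet

## Robot

A 6-joint arm with a two-finger parallel gripper is mounted at the origin on the work surface. World frame = base frame: x ahead of the robot, y to its left, z up, the work surface at z = 0. Lengths are in m, angles in rad, forces in N, time in s.
With the tool pointing down it reaches from about 0.325 to 0.875 m from the base axis. Payload 4.4 kg.
Tool frame: the origin (TCP) lies midway between the tips of the shut fingers; the grasp point (between the pads) lies 19 mm behind it; z points along the fingers, y is the line along which they close (so a half turn about z gives the same grasp; the last joint's range is limited). The gripper opens to 85 mm and grips with 20 to 120 N. Pads are 22 mm wide; open, the fingers measure 114 mm over their backs; the gripper's body (76 mm by 85 mm) begins 54 mm behind the grasp point. The pads swing forward as they close: fully open they stand 13 mm farther back than shut.
Start: joints at [0.977, 0.207, 1.542, -0, 1.393, -0.15], TCP at [0.247, 0.519, 0.231] pointing down, gripper open.
Joint ranges: [-2.73, 2.73], [-0.86, 2.22], [0.23, 2.46], [-1.11, 4.25], [0.08, 2.63], [-2.82, 2.82]. Speed limits (rad/s): [2.79, 2.79, 3.14, 3.14, 3.14, 3.14].

## Interface

Orientations are given as a unit quaternion [w, x, y, z].
In Python, from station import manip, cams gives the robot as it stands.
- The arm moves only by the tool play_rows, never from a script. Its argument "motion" is one flat list of numbers, 6 for each row, row after row: the shift along the tool's x, y, z scaled (see below), then the turn, a rotation vector about the tool's x, y, z scaled (see below). A call has 1 to 12 rows; each row is the pose to reach, as a shift and turn from the pose commanded when the call began, along the tool's axes at that moment; what a row does not reach only later rows make up. The controller multiplies each number of a shift by 0.1 m and each number of a turn by 0.5 rad. A row lasts 1/10 s, in which the tool goes at most 50 mm and 8.59 degrees, less where a joint would pass 70% of its speed; a pose out of reach is approached as far as the arm can. A call with a number of a shift or a turn outside -1 to 1 is refused whole. A call with a gripper value outside its range is refused whole. "hand" is the closure, from -1 (fully open) to 1 (shut), set as the call begins (left out, the last holds). The fingers move at their own pace and stop on an object; "squeeze" is the grip in N (left out, the last holds). Time passes only in rows, so rows that repeat a pose let the fingers close. It gives the time, the measured TCP pose, the force, the opening and the grip force at its end, in the units of the state.
- manip.state(): the state, without advancing time (a new reading comes with each control period).
- cams.camera(name): name is "side" or "top"; returns the picture (420x560x3 uint8, red, green, blue); there is no depth.
- cams.camera_info(name): a dict with "camera_matrix" (3x3 intrinsics, pixels), "xyz" and "orientation" of the camera in the world. Camera axes: x right, y up, looking along -z (the intrinsics and any distortion apply to the point x, -y, -z); pixel columns grow to the right and rows downward; lengths in m; the calibration is good to about 2 mm. A picture is of the moment at which its call begins. camera_info takes no time and is no camera call.
- manip.finish_job(): hands the job in; it is judged then, once.
The state is a dict: "clock": time; "joints": joint angles; "qd": joint speeds; "tau": joint torques, N m; "tcp_pos": TCP position; "eef_rot": TCP orientation; "contact_force": force on the tool from outside, world axes, zero at the start; "moment": the same for the moment, N m; "opening": finger opening in m; "finger_force": force on a finger pad.
Only numpy, scipy, OpenCV 4.12 (cv2) and the standard library are available. Lean on these libraries where they do the work, as an engineer would, in place of code of your own. Each camera call takes 0.05 s, during which the arm holds its last target. There are 200 camera calls.

## Task

Take the steel saddle guard off the gas outlet, hang it astride the horizontal rail and let go of it; then unscrew the cap it was protecting and finish still holding that cap in the gripper, lifted well clear above its outlet (about 10 cm up). It is a coarse quarter-turn thread, but nobody knows whether it is right-handed or left-handed, so if it will not loosen one way, try the other; turn it loose before you lift it. Leave the other outlet's cap and the kitchen things alone.

Things in the scene. Friction and masses are not known exactly. Their poses are not given: they have to be found in the camera images.
- manifold: Grey steel foot plate 100 x 220 x 10 mm, fixed, in front of the robot to the right, yaw within 0.4 rad. Carries two identical brass outlets (necks 54 mm across, 28 mm high) 124 mm apart along its y axis, each with a brass cap; a copper pipe stub shows at +x between them. Origin: centre of its underside, z up.
- outlet (a point): Centre of the mouth of the guarded outlet (the one at the manifold's -y end), 38 mm above the worktop. Axes as the manifold's.
- cap: Brass cap of the guarded outlet, about 0.11 kg. Round ribbed knob 38 mm across and 30 mm tall on a flange 51 mm across, 4 mm thick, that lies on the neck; a stem reaches 20 mm down into the neck. Origin: centre of the flange's underside (at outlet when closed), z up; x as the manifold's when closed.
- cap_top (a point): Middle of the cap's top, 34 mm above its origin; a dark ridge along the cap's x marks its angle. Wrong way: stops dead within 0.25 rad (a moment is felt, then the fingers slip). Right way: turns freely at one height, comes free after about 1 rad, stops near 1.9 rad; before coming free it lifts only about 2 mm. Loosening may be anticlockwise or clockwise; the catch is hidden.
- guard_fin (a point): Middle of the guard's black grip fin, 15 mm above its origin: 34 (x) x 12 (y) mm, its top 27 mm above the origin. Lift at least 75 mm straight up to clear the cap. Hung on the rail, the guard's x axis runs along the bar and the plate's underside lies on the bar.
- cap_other: The identical cap of the other outlet (manifold's +y end), unguarded. Leave it closed. Either hand.
- guard: Loose steel saddle, an upside-down U, about 0.22 kg: top plate 50 (x) x 68 (y) x 3 mm, two 3 mm legs reaching 68 mm down at its +y and -y edges, 62 mm clear between them, open at +x and -x. Origin: centre of the top plate's underside, z up. Starts on the foot plate astride the guarded outlet, origin 78 mm above the worktop.
- rail: Fixed steel rail, a horizontal bar 260 mm long and 16 mm thick between two posts, in front of the robot to the left. Origin on the worktop below the middle of the bar; the bar runs along its y axis, z up.
- rail_mid (a point): Middle of the bar's centre line, 170 mm above the worktop; axes as the rail's (y along the bar).
- bottle: Green plastic detergent bottle, 60 mm across, 190 mm tall. Origin: centre of its underside. Bystander.
- mug: White mug, 80 mm across, 90 mm tall. Origin: centre of its underside. Bystander.
- bowl: Steel bowl, 90 mm across, 45 mm tall. Origin: centre of its underside. Bystander.
Things that resemble listed ones, but are neither listed nor needed, are in the scene too. Leave any purple or red look-alike of the cap_other alone. What is shaped like the guard but blue is not meant.

How it is judged:
On the way, in this order (a step that is already met when the one before it is completed fails the run):
1. the guard hangs astride the rail, let go (x of guard in the frame of rail_mid between -0.026 and 0.026 m and y of guard in the frame of rail_mid between -0.115 and 0.115 m and z of guard in the frame of rail_mid between -0.012 and 0.025 m and angle between guard's own z axis and vertical below 0.7 rad and contact force between guard and rail above 0.5 N and contact force between the fingers and guard below 0.1 N and linear speed of guard below 0.05 m/s), for 0.2 s.
2. the cap is turned loose in its outlet (more than 0.8 rad) before it is lifted (angle between the x axis of cap and the x axis of manifold, either way round above 0.8 rad and z of cap in the frame of outlet below 0.008 m and horizontal distance between cap and outlet below 0.008 m).
At the end, for the whole second after the job is handed in: The guard hangs freely astride the bar, untouched by the fingers, its top plate on the bar (within 26 mm of its middle, tilted less than 0.7 rad); the gripper holds the cap still, its flange 50 to 200 mm above the outlet's mouth and within 80 mm of it sideways, nothing else carrying it (x of guard in the frame of rail_mid between -0.026 and 0.026 m and y of guard in the frame of rail_mid between -0.115 and 0.115 m and z of guard in the frame of rail_mid between -0.012 and 0.025 m and angle between guard's own z axis and vertical below 0.7 rad and contact force between guard and rail above 0.5 N and contact force between each of the fingers, cap and guard below 0.1 N and z of cap in the frame of outlet between 0.05 and 0.2 m and horizontal distance between cap and outlet below 0.08 m and contact force between the fingers and cap above 2 N and linear speed of cap below 0.04 m/s and contact force between cap and manifold below 0.1 N and contact force between cap and rail below 0.1 N and contact force between cap and cap_other below 0.1 N); the arm keeps its last pose, push and grip.
It fails at once if the bottle is pushed more than 4 cm or tipped over (distance of bottle from where it was at the start of the episode above 0.04 m or angle between bottle's own z axis and vertical above 0.5 rad).
It fails at once if the mug is pushed more than 4 cm or tipped over (distance of mug from where it was at the start of the episode above 0.04 m or angle between mug's own z axis and vertical above 0.5 rad).
It fails at once if the bowl is pushed more than 4 cm or tipped over (distance of bowl from where it was at the start of the episode above 0.04 m or angle between bowl's own z axis and vertical above 0.5 rad).
It fails at once if the cap of the other, unguarded outlet is turned by more than 0.5 rad or lifted (angle between the x axis of cap_other and the x axis of manifold, either way round above 0.5 rad or distance of cap_other from where it was at the start of the episode above 0.012 m).
It also fails if it takes over 58 s, if anything falls off the work surface, if the arm or the gripper's body presses on something with over 40 N, if the wrist force passes 120 N, or if a joint passes its speed limit or range.

## Working session

There is one attempt and no reset: what is moved stays moved. The work goes in short steps, Python scripts to look and compute and a tool call to move; the robot and the scene stay as the last step left them, time stands still between calls to the robot, and variables do not carry over. Pictures are saved under pics/ and viewed, at most 10 in all, crops included, and the job is handed in when it is done.

Besides the shell and the picture viewer there is one more tool, called as name(argument=value, ...) on one line, values as JSON. play_rows: Moves the arm, as the interface text tells. Shifts and turns lie within -1 to 1; 1 stands for 0.1 m of shift or 0.5 rad of turn. Its arguments: {"type":"object","properties":{"motion":{"type":"array","items":{"type":"number"}},"hand":{"type":"number"},"squeeze":{"type":"number"}},"required":["motion"]}

```bash
mkdir -p pics; cat > h.py <<'E'
import numpy as np, cv2
from station import manip, cams
from scipy.spatial.transform import Rotation as R
def rot(q): return R.from_quat([q[1],q[2],q[3],q[0]])
def ray(name,px):
    i=cams.camera_info(name);K=np.array(i["camera_matrix"])
    p=np.linalg.solve(K,[px[0],px[1],1.]);d=rot(i["orientation"]).apply([p[0],-p[1],-p[2]])
    return np.array(i["xyz"]),d
def onz(name,px,z):
    o,d=ray(name,px);return o+d*(z-o[2])/d[2]
def proj(name,P):
    i=cams.camera_info(name);K=np.array(i["camera_matrix"])
    c=rot(i["orientation"]).inv().apply(np.array(P)-i["xyz"]);u=K@[c[0],-c[1],-c[2]];return u[:2]/u[2]
def tri(a,b):
    o1,d1=ray("top",a);o2,d2=ray("side",b)
    t=np.linalg.lstsq(np.c_[d1,-d2],o2-o1,rcond=None)[0];p,q=o1+d1*t[0],o2+d2*t[1]
    return (p+q)/2,np.linalg.norm(p-q)
def snap(n,f):
    im=cams.camera(n);cv2.imwrite("pics/"+f,im[:,:,::-1]);return im
def togo(P,yaw):
    "shift/turn (scaled) from the current pose to TCP P, tool down, tool x at yaw (mod pi)"
    s=manip.state();r=rot(s["eef_rot"])
    sh=r.inv().apply(np.array(P)-s["tcp_pos"])/0.1
    best=None
    for k in (0,np.pi):
        y=yaw+k;t=R.from_matrix(np.c_[[np.cos(y),np.sin(y),0],[np.sin(y),-np.cos(y),0],[0,0,-1]])
        v=(r.inv()*t).as_rotvec()
        if best is None or np.linalg.norm(v)<np.linalg.norm(best):best=v
    return np.round(sh,3),np.round(best/0.5,3)
E
python3 - <<'E'
from h import *
for n in("top","side"):
    snap(n,n+"0.png");i=cams.camera_info(n);print(i)
print(manip.state())
E
```

```text
{'camera_matrix': array([[446.42671856,   0.        , 283.62708647],
       [  0.        , 446.42671856, 212.65992795],
       [  0.        ,   0.        ,   1.        ]]), 'xyz': array([ 0.4045766 , -0.0771375 ,  1.01978619]), 'orientation': array([-0.70245837, -0.06010006,  0.05887069,  0.70673507])}
{'camera_matrix': array([[495.66040702,   0.        , 277.21842232],
       [  0.        , 495.66040702, 210.7011927 ],
       [  0.        ,   0.        ,   1.        ]]), 'xyz': array([0.41181955, 0.71700665, 1.09237817]), 'orientation': array([-0.09778455, -0.02960006,  0.33986805,  0.93490734])}
{'clock': 0.1, 'joints': array([ 9.76485292e-01,  2.07350771e-01,  1.54283352e+00, -8.47271509e-06,
        1.39353455e+00, -1.50519044e-01]), 'qd': array([-0.00036397, -0.0033323 , -0.00224301, -0.0008497 ,  0.00080266,
       -0.00062895]), 'tau': array([-1.05001018e-03, -3.84094548e+01, -2.92549270e+01, -2.52889386e-04,
        4.77705267e-03, -2.94225129e-05]), 'tcp_pos': array([0.24651034, 0.51869966, 0.23022219]), 'eef_rot': array([-3.82940585e-04,  2.20078670e-01,  9.75481547e-01, -9.91737909e-04]), 'contact_force': array([ 0.30107928, -0.09576942, -0.97787871]), 'moment': array([ 0.03773135, -0.04189028,  0.0062305 ]), 'finger_force': 0.0, 'opening': 0.0853385075410982}
```

View pics/top0.png

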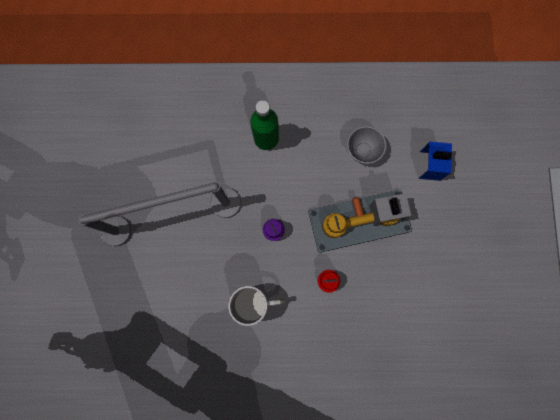

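View pics/side0.png

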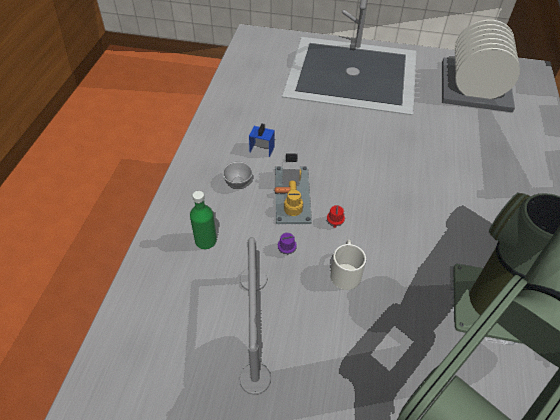

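The top view shows the manifold plate near (360,222), the grey guard with a black fin at (395,206), and the other cap at (336,224). The rail runs (85,218) to (215,187). The guard candidates are grey at top (392,207) / side (291,160) and blue at top (438,160) / side (262,140). The grey one stands on the foot plate, so it is the one meant. I'll confirm that in a crop and measure.

```bash
python3 - <<'E'
from h import *
t=cv2.imread("pics/top0.png");s=cv2.imread("pics/side0.png")
a=cv2.resize(t[180:260,300:420],None,fx=4.6,fy=4.6,interpolation=cv2.INTER_CUBIC)
b=cv2.resize(s[140:232,260:320],(240,368),interpolation=cv2.INTER_CUBIC)
cv2.imwrite("pics/crop0.png",np.hstack([a[:368],b]))
def blobs(m,off):
    n,l,st,c=cv2.connectedComponentsWithStats(m.astype(np.uint8))
    for k in range(1,n):
        if st[k,4]>15:
            pts=np.argwhere(l==k)[:,::-1].astype(np.float32)
            print(c[k]+off,st[k,4],[np.round(v,1) for v in cv2.minAreaRect(pts+np.float32(off))])
print("fin top");blobs((t[190:225,370:415].max(2)<45),[370,190])
print("fin side");blobs((s[148:175,275:310].max(2)<45),[275,148])
h=cv2.cvtColor(t,cv2.COLOR_BGR2HSV)
print("plate top (bluish grey)");print(t[240,340],t[215,318],t[300,400],t[205,383])
for z,px in((.170,(85,218)),(.170,(216,187)),(.105,(395,206)),(.072,(336,224))):print(px,onz("top",px,z))
print(tri((85,218),(255,380)),tri((216,187),(252,238)))
for P in([.4,-.2,.105],):print(proj("top",P),proj("side",P))
E
```

```text
fin top
[394.35877863 205.96946565] 131 [array([394.4, 205.9]), array([16.5,  8. ]), np.float64(76.0)]
[402.55555556 218.94444444] 18 [array([402.5, 218.9]), array([2.4, 7.8]), np.float64(76.0)]
fin side
[290.71014493 157.89855072] 69 [array([291. , 157.5]), array([ 7., 10.]), np.float64(90.0)]
plate top (bluish grey)
[86 82 75] [85 80 71] [105 102 103] [112 106 108]
(85, 218) [0.54104675 0.30710172 0.17      ]
(216, 187) [0.60069176 0.05552979 0.17      ]
(395, 206) [ 0.57276693 -0.30803221  0.105     ]
(336, 224) [ 0.54040095 -0.18808614  0.072     ]
(array([0.53905259, 0.34429303, 0.08772147]), np.float64(0.030093226240069076)) (array([0.59901604, 0.05505889, 0.17299826]), np.float64(0.0019181352404361704))
[345.53642446 290.5140985 ] [346.61494227 191.18226202]
```

View pics/crop0.png

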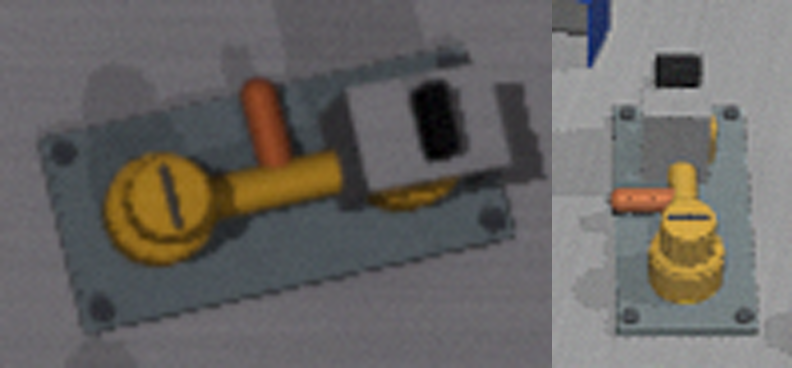

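The crop confirms it: the grey guard with the black fin, at crop (430,120), stands astride one outlet on the plate. The other outlet's cap, with its dark ridge, is at (165,205). Next are the plate corners, cap ridge and bar axis.

```bash
python3 - <<'E'
from h import *
t=cv2.imread("pics/top0.png")
c=np.array([(40,140),(462,42),(513,235),(90,330)])/4.6+[300,180]
W=np.array([onz("top",p,.01) for p in c]);print(W.round(4));print("edges",np.linalg.norm(W-np.roll(W,-1,0),axis=1))
C=W.mean(0);d=(W[0]-W[1])+(W[3]-W[2]);yaw=np.arctan2(-d[0],d[1]);print("centre",C,"yaw",yaw)
ey=np.array([-np.sin(yaw),np.cos(yaw),0]);print("outlet",C-.062*ey,"other",C+.062*ey)
print("other seen",onz("top",(336,224),.072))
print("fin z=.105",onz("top",(394.4,205.9),.105),"tri",tri((394.4,205.9),(291,157.7)))
# fin axis
m=(t[190:215,370:415].max(2)<45);p=np.argwhere(m)[:,::-1]+[370,190];Q=np.array([onz("top",q,.105)[:2] for q in p])
w,v=np.linalg.eigh(np.cov(Q.T));print("fin yaw",np.arctan2(v[1,1],v[0,1]),4*np.sqrt(w)*.866)
# bar: bright band profile per column
g=t.max(2).astype(float)
for u in (100,120,140,160,180,200):
    v0=218+(u-85)*(187-218)/131;print(u,int(v0)-8,g[int(v0)-8:int(v0)+9,u].astype(int))
E
```

```text
[[ 0.5811 -0.1335  0.01  ]
 [ 0.6298 -0.3465  0.01  ]
 [ 0.5319 -0.3668  0.01  ]
 [ 0.4862 -0.1566  0.01  ]]
edges [0.21849624 0.10000846 0.21516408 0.09770361]
centre [ 0.55727181 -0.2508424   0.01      ] yaw 0.2195216063927535
outlet [ 0.5707731 -0.3113545  0.01     ] other [ 0.54377052 -0.19033029  0.01      ]
other seen [ 0.54040095 -0.18808614  0.072     ]
fin z=.105 [ 0.57298654 -0.3067934   0.105     ] tri (array([ 0.57416536, -0.31045532,  0.08992958]), np.float64(0.003139984777035595))
fin yaw 2.952593640975669 [0.02930625 0.03397973]
100 206 [ 91  92  93  92  90  75  81  96 111 117 106  94  83  65  63  38  27]
120 201 [ 97  92  93  93  90  81  88  99 108 115 109  96  78  54  75  79  89]
140 196 [ 92  91  95  89  89  80  86  96 106 116 110  98  80  67  86  90  92]
160 192 [110 111 114 104  87  93  99 110 115 106  94  79  72 102 107 110 107]
180 187 [109 110 107 105  89  88 101 111 114 105  95  82  73 101 106 107 106]
200 182 [111 106 107 102  87  92 103 109 112 105  92  80  75 101 108 111 108]
```

play_rows(motion=[-0.25, -0.23, -0.1, 0, 0, 0, -0.5, -0.46, -0.2, 0, 0, 0, -0.75, -0.69, -0.3, 0, 0, 0, -1, -0.92, -0.4, 0, 0, 0], hand=-1, squeeze=50)

```text
clock: 0.5
tcp_pos: [0.2976, 0.3919, 0.271]
eef_rot: [-0.0, 0.22, 0.976, -0.001]
contact_force: [0.2, -0.9, -0.4]
opening: 0.0854
finger_force: 0.0
```

play_rows(motion=[-0.25, -0.23, 0, 0, 0, 0, -0.5, -0.46, 0, 0, 0, 0, -0.75, -0.69, 0, 0, 0, 0, -1, -0.92, 0, 0, 0, 0])

```text
clock: 0.9
tcp_pos: [0.3485, 0.2658, 0.2709]
eef_rot: [-0.0, 0.22, 0.976, -0.0]
contact_force: [0.7, -0.6, -0.0]
opening: 0.0853
finger_force: 0.0
```

Tracking is accurate, so I'll continue.

play_rows(motion=[-0.25, -0.23, 0, 0, 0, 0, -0.5, -0.46, 0, 0, 0, 0, -0.75, -0.69, 0, 0, 0, 0, -1, -0.92, 0, 0, 0, 0])

```text
clock: 1.3
tcp_pos: [0.3993, 0.1399, 0.2709]
eef_rot: [-0.0, 0.22, 0.975, -0.0]
contact_force: [1.4, -0.3, 0.0]
opening: 0.0856
finger_force: 0.0
```

play_rows(motion=[-0.25, -0.23, 0, 0, 0, 0, -0.5, -0.46, 0, 0, 0, 0, -0.75, -0.69, 0, 0, 0, 0, -1, -0.92, 0, 0, 0, 0])

```text
clock: 1.7
tcp_pos: [0.4501, 0.0139, 0.2709]
eef_rot: [-0.0, 0.22, 0.975, 0.0]
contact_force: [0.7, -0.5, 0.5]
opening: 0.0854
finger_force: 0.0
```

play_rows(motion=[-0.25, -0.23, 0, 0, 0, 0, -0.5, -0.46, 0, 0, 0, 0, -0.75, -0.69, 0, 0, 0, 0, -1, -0.92, 0, 0, 0, 0])

```text
clock: 2.1
tcp_pos: [0.5009, -0.1121, 0.2707]
eef_rot: [-0.001, 0.22, 0.975, 0.0]
contact_force: [0.2, 1.4, -0.0]
opening: 0.0852
finger_force: 0.0
```

play_rows(motion=[-0.25, -0.23, 0, 0, 0, -0.16, -0.5, -0.46, 0, 0, 0, -0.33, -0.75, -0.69, 0, 0, 0, -0.5, -1, -0.92, 0, 0, 0, -0.66, -1, -0.92, 0, 0, 0, -0.66])

```text
clock: 2.6
tcp_pos: [0.5521, -0.2406, 0.27]
eef_rot: [-0.0, 0.058, 0.998, -0.0]
contact_force: [-0.3, 1.0, 0.3]
opening: 0.0854
finger_force: 0.0
```

```bash
python3 - <<'E'
from h import *
print(manip.state()["clock"],manip.state()["tcp_pos"],manip.state()["joints"]);print(togo([.573,-.308,.19],.22+np.pi))
E
```

```text
2.6 [ 0.55213965 -0.24055865  0.27002287] [-5.53847647e-01  2.37749210e-01  1.42357055e+00 -1.24400674e-03
  1.48053776e+00 -2.00777115e+00]
(array([-0.286, -0.645,  0.801]), array([-0.002, -0.002, -0.674]))
```

play_rows(motion=[-0.1, -0.2, 0.2, 0, 0, -0.22, -0.2, -0.45, 0.4, 0, 0, -0.45, -0.29, -0.645, 0.6, 0, 0, -0.674, -0.286, -0.645, 0.8, 0, 0, -0.674, -0.286, -0.645, 0.8, 0, 0, -0.674])

```text
clock: 3.1
tcp_pos: [0.5703, -0.3024, 0.1865]
eef_rot: [-0.003, -0.111, 0.994, 0.003]
contact_force: [-0.6, 0.5, -0.8]
opening: 0.0855
finger_force: 0.0
```

```bash
python3 - <<'E'
from h import *
im=snap("side","s1.png");cv2.imwrite("pics/s1c.png",cv2.resize(im[90:240,210:370,::-1],None,fx=3.5,fy=3.5))
print(manip.state()["tcp_pos"]);print(togo([.573,-.308,.084],.22+np.pi))
E
```

```text
[ 0.57130799 -0.30266517  0.18877318]
(array([-0.009, -0.061,  1.047]), array([ 0.009, -0.007,  0.005]))
```

View pics/s1c.png

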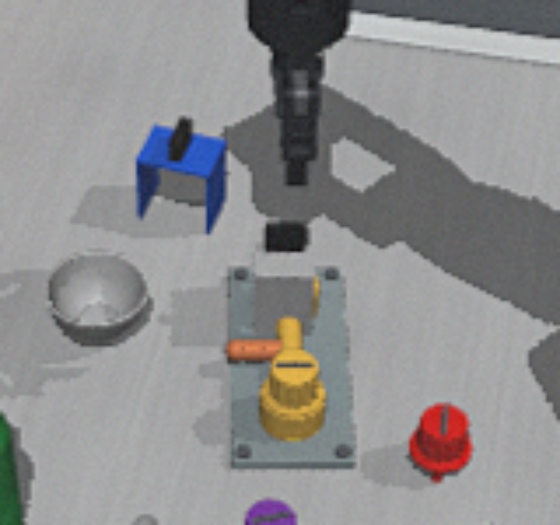

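The near finger is right above the black fin, at crop (297,165) and (287,237), so I'll descend and close.

play_rows(motion=[-0.01, -0.055, 0.25, 0, 0, 0, -0.01, -0.055, 0.5, 0, 0, 0, -0.01, -0.055, 0.75, 0, 0, 0, -0.01, -0.055, 0.95, 0, 0, 0, -0.01, -0.055, 1, 0, 0, 0, -0.01, -0.055, 1, 0, 0, 0])

```text
clock: 3.75
tcp_pos: [0.5751, -0.3087, 0.0917]
eef_rot: [-0.0, -0.112, 0.994, 0.0]
contact_force: [-0.1, -0.2, 0.0]
opening: 0.085
finger_force: 0.0
```

```bash
python3 - <<'E'
from h import *
s=manip.state();print(s["tcp_pos"],s["contact_force"]);print(togo([.573,-.308,.0845],.22+np.pi))
E
```

```text
[ 0.57514988 -0.30867041  0.0917096 ] [-0.0904182  -0.20024635  0.01170837]
(array([0.019, 0.011, 0.072]), array([ 0.001, -0.   ,  0.007]))
```

play_rows(motion=[0.02, 0.01, 0.065, 0, 0, 0, 0.02, 0.01, 0.065, 0, 0, 0])

```text
clock: 3.95
tcp_pos: [0.5731, -0.3089, 0.0857]
eef_rot: [0.0, -0.111, 0.994, -0.0]
contact_force: [-0.9, -0.0, -0.7]
opening: 0.0851
finger_force: 0.0
```

play_rows(motion=[0, 0, 0, 0, 0, 0, 0, 0, 0, 0, 0, 0, 0, 0, 0, 0, 0, 0, 0, 0, 0, 0, 0, 0, 0, 0, 0, 0, 0, 0, 0, 0, 0, 0, 0, 0, 0, 0, 0, 0, 0, 0, 0, 0, 0, 0, 0, 0, 0, 0, 0, 0, 0, 0], hand=1, squeeze=60)

```text
clock: 4.85
tcp_pos: [0.573, -0.3089, 0.0849]
eef_rot: [0.0, -0.111, 0.994, -0.0]
contact_force: [0.9, -0.2, 0.5]
opening: 0.0104
finger_force: 61.5
```

play_rows(motion=[0, 0, -0.2, 0, 0, 0, 0, 0, -0.45, 0, 0, 0, 0, 0, -0.75, 0, 0, 0, 0, 0, -1, 0, 0, 0])

```text
clock: 5.25
tcp_pos: [0.5726, -0.3086, 0.1854]
eef_rot: [-0.0, -0.111, 0.994, 0.0]
contact_force: [-0.5, 0.0, -2.0]
opening: 0.0108
finger_force: 61.3
```

play_rows(motion=[0, 0, -0.3, 0, 0, 0, 0, 0, -0.6, 0, 0, 0, 0, 0, -0.85, 0, 0, 0, 0, 0, -1, 0, 0, 0, 0, 0, -1, 0, 0, 0])

```text
clock: 5.75
tcp_pos: [0.5739, -0.3095, 0.2874]
eef_rot: [0.002, -0.111, 0.994, -0.002]
contact_force: [0.9, -0.1, -1.7]
opening: 0.0113
finger_force: 61.3
```

```bash
python3 - <<'E'
from h import *
s=manip.state();print(s["tcp_pos"],s["contact_force"],s["opening"]);
a,b=onz("top",(120,210),.172),onz("top",(200,190),.172);d=b-a;print("rail yaw",np.arctan2(d[0],-d[1]))
e1,e2=onz("top",(85,218),.17),onz("top",(216,187),.17);m=(e1+e2)/2;print("mid",m)
print("on line", a+d*((m-a)@d)/(d@d))
print(togo([.571,.18,.285],1.80))
im=snap("side","s2.png");cv2.imwrite("pics/s2c.png",cv2.resize(im[40:240,200:380,::-1],None,fx=2.8,fy=2.8))
E
```

```text
[ 0.57389727 -0.30946359  0.28744714] [ 0.9170929  -0.09153377 -1.68731557] 0.011272573510176223
rail yaw 0.24591741867224545
mid [0.57086926 0.18131576 0.17      ]
on line [0.570601   0.18124843 0.172     ]
(array([-1.055,  4.78 ,  0.011]), array([-1.00e-03,  1.10e-02,  3.13e+00]))
```

View pics/s2c.png

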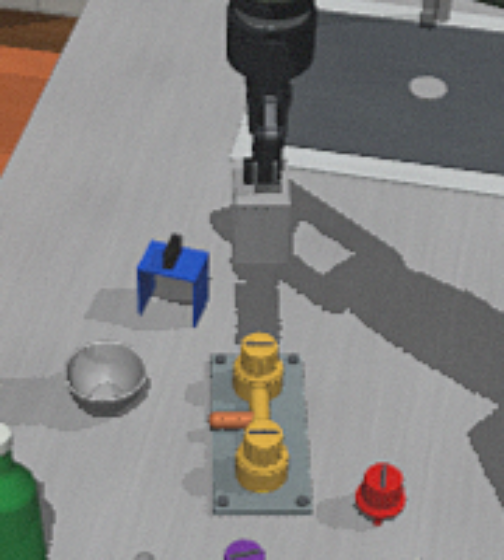

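The guard hangs level in the gripper at crop (262,215). Both brass caps are visible, the freed one at (259,345).

play_rows(motion=[-0.06, 0.2, -0.03, 0, 0, 0, -0.12, 0.5, -0.06, 0, 0, 0, -0.2, 0.75, -0.1, 0, 0, 0, -0.26, 1, -0.1, 0, 0, 0])

```text
clock: 6.2
tcp_pos: [0.5754, -0.2031, 0.2928]
eef_rot: [-0.001, -0.112, 0.994, 0.001]
contact_force: [0.1, 0.1, -1.1]
opening: 0.0108
finger_force: 61.2
```

play_rows(motion=[-0.06, 0.25, 0, 0, 0, 0, -0.12, 0.5, 0, 0, 0, 0, -0.2, 0.75, 0, 0, 0, 0, -0.26, 1, 0, 0, 0, 0])

```text
clock: 6.6
tcp_pos: [0.5781, -0.0998, 0.2922]
eef_rot: [-0.002, -0.112, 0.994, 0.001]
contact_force: [-0.2, -0.9, -1.3]
opening: 0.0104
finger_force: 61.2
```

play_rows(motion=[-0.06, 0.25, 0, 0, 0, 0, -0.12, 0.5, 0, 0, 0, 0, -0.2, 0.75, 0, 0, 0, 0, -0.26, 1, 0, 0, 0, 0])

```text
clock: 7.0
tcp_pos: [0.5811, 0.0033, 0.2922]
eef_rot: [-0.002, -0.112, 0.994, 0.001]
contact_force: [0.5, -0.1, -1.8]
opening: 0.011
finger_force: 61.2
```

play_rows(motion=[-0.06, 0.25, 0, 0, 0, 0.2, -0.12, 0.5, 0, 0, 0, 0.45, -0.2, 0.75, 0, 0, 0, 0.7, -0.26, 1, 0, 0, 0, 1])

```text
clock: 7.4
tcp_pos: [0.5841, 0.1063, 0.2922]
eef_rot: [-0.002, 0.14, 0.99, -0.0]
contact_force: [0.1, 0.1, -1.3]
opening: 0.0108
finger_force: 61.2
```

play_rows(motion=[0, 0, 0, 0, 0, 0.25, 0, 0, 0, 0, 0, 0.5, 0, 0, 0, 0, 0, 0.75, 0, 0, 0, 0, 0, 1])

```text
clock: 7.8
tcp_pos: [0.584, 0.1054, 0.2921]
eef_rot: [-0.002, 0.381, 0.925, -0.001]
contact_force: [0.3, 0.3, -1.6]
opening: 0.0104
finger_force: 61.2
```

play_rows(motion=[0, 0, 0, 0, 0, 0.25, 0, 0, 0, 0, 0, 0.5, 0, 0, 0, 0, 0, 0.75, 0, 0, 0, 0, 0, 1, 0, 0, 0, 0, 0, 1])

```text
clock: 8.3
tcp_pos: [0.5842, 0.1051, 0.2923]
eef_rot: [-0.002, 0.596, 0.803, -0.001]
contact_force: [-0.8, 0.5, -1.1]
opening: 0.0108
finger_force: 61.2
```

```bash
python3 - <<'E'
from h import *
s=manip.state();print(s["clock"],s["tcp_pos"],s["opening"],s["joints"])
print(togo([.571,.18,.285],1.805))
E
```

```text
8.3 [0.58415589 0.10507426 0.29231365] 0.010827465999603728 [ 3.20147705e-02  2.09285667e-01  1.41254153e+00  3.86471823e-04
  1.52438937e+00 -2.62932420e-01]
(array([0.755, 0.092, 0.074]), array([-0.009, -0.003,  0.121]))
```

play_rows(motion=[0.25, 0.03, 0, 0, 0, 0.06, 0.5, 0.06, 0, 0, 0, 0.12, 0.755, 0.092, 0, 0, 0, 0.12, 0.755, 0.092, 0, 0, 0, 0.12, 0.755, 0.092, 0, 0, 0, 0.12])

```text
clock: 8.8
tcp_pos: [0.5718, 0.1798, 0.2935]
eef_rot: [-0.001, 0.618, 0.786, -0.001]
contact_force: [-0.7, 0.6, -1.9]
opening: 0.0108
finger_force: 61.1
```

```bash
python3 - <<'E'
from h import *
s=manip.state();print(s["clock"],s["tcp_pos"],s["opening"])
print(togo([.571,.1813,.285],1.81))
a=snap("top","t3.png");b=snap("side","s3.png")
A=cv2.resize(a[140:260,60:240,::-1],None,fx=2.2,fy=2.2);B=cv2.resize(b[180:390,190:320,::-1],None,fx=2.6,fy=2.6)
H=max(A.shape[0],B.shape[0]);P=lambda x:cv2.copyMakeBorder(x,0,H-x.shape[0],0,0,cv2.BORDER_CONSTANT)
cv2.imwrite("pics/c3.png",np.hstack([P(A),P(B)]))
# freed cap
for n,im,box in(("top",a,(370,180,420,240)),("side",b,(270,150,310,190))):
    x0,y0,x1,y1=box;h=cv2.cvtColor(im,cv2.COLOR_RGB2HSV)[y0:y1,x0:x1]
    m=((h[...,0]>15)&(h[...,0]<32)&(h[...,1]>120)).astype(np.uint8)
    nb,l,st,c=cv2.connectedComponentsWithStats(m);print(n,st[1:],c[1:]+[x0,y0])
cv2.imwrite("pics/cap.png",np.hstack([cv2.resize(a[180:240,310:420,::-1],None,fx=5,fy=5)]))
E
```

```text
8.8 [0.57176475 0.17979453 0.29353866] 0.010799167055639351
(array([ 0.016, -0.004,  0.085]), array([-0.005,  0.001, -0.003]))
top [[  0  21  32  25 551]] [[386.26860254 213.46823956]]
side [[ 14  27  16  13 124]] [[292.13709677 181.69354839]]
```

View pics/c3.png

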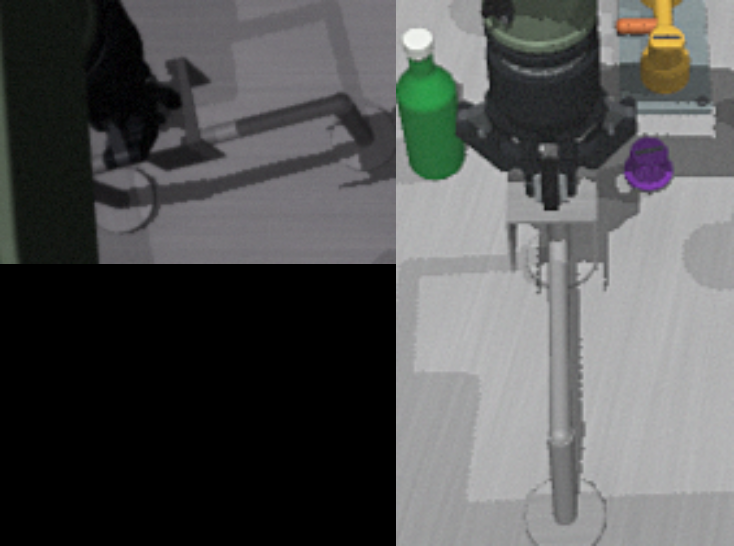

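View pics/cap.png

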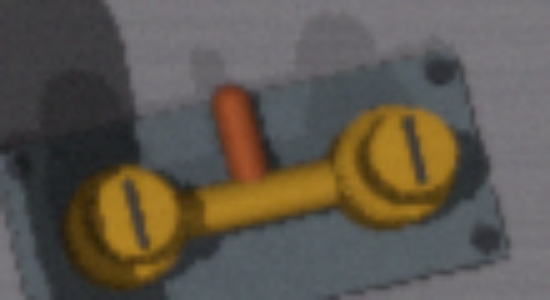

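Guard legs at c3 (512,245) and (605,245) stand either side of the bar at x≈558, and the plate is square to it. I'll lower it. In the cap crop the freed cap's top is near (413,153), which is top pixel (392.6,210.6).

play_rows(motion=[0.01, 0, 0.2, 0, 0, 0, 0.01, 0, 0.45, 0, 0, 0, 0.01, 0, 0.7, 0, 0, 0, 0.01, 0, 0.88, 0, 0, 0, 0.01, 0, 0.95, 0, 0, 0, 0.01, 0, 0.95, 0, 0, 0])

```text
clock: 9.5
tcp_pos: [0.5717, 0.1793, 0.1984]
eef_rot: [-0.001, 0.62, 0.785, -0.001]
contact_force: [-0.4, -1.0, -1.4]
opening: 0.0103
finger_force: 61.2
```

play_rows(motion=[0, 0, 0.04, 0, 0, 0, 0, 0, 0.08, 0, 0, 0, 0, 0, 0.11, 0, 0, 0, 0, 0, 0.12, 0, 0, 0, 0, 0, 0.12, 0, 0, 0])

```text
clock: 10.0
tcp_pos: [0.5724, 0.1802, 0.1878]
eef_rot: [0.0, 0.62, 0.785, 0.0]
contact_force: [0.2, -0.4, -1.1]
opening: 0.0106
finger_force: 61.2
```

play_rows(motion=[0, 0, 0.01, 0, 0, 0, 0, 0, 0.02, 0, 0, 0, 0, 0, 0.03, 0, 0, 0, 0, 0, 0.03, 0, 0, 0])

```text
clock: 10.4
tcp_pos: [0.5725, 0.1802, 0.1849]
eef_rot: [0.0, 0.62, 0.785, 0.0]
contact_force: [-0.0, -0.7, -1.3]
opening: 0.0107
finger_force: 61.4
```

```bash
python3 -c "
from h import *
s=manip.state();print(s['tcp_pos'],s['contact_force'])"
```

```text
[0.57253349 0.18021046 0.18485901] [-0.0211121  -0.68671056 -1.25360137]
```

play_rows(motion=[0, 0, 0.01, 0, 0, 0, 0, 0, 0.02, 0, 0, 0, 0, 0, 0.02, 0, 0, 0])

```text
clock: 10.7
tcp_pos: [0.5726, 0.1803, 0.1847]
eef_rot: [0.0, 0.62, 0.785, 0.0]
contact_force: [-3.7, -0.5, 7.6]
opening: 0.0104
finger_force: 62.5
```

play_rows(motion=[0, 0, 0, 0, 0, 0, 0, 0, 0, 0, 0, 0, 0, 0, 0, 0, 0, 0, 0, 0, 0, 0, 0, 0, 0, 0, 0, 0, 0, 0, 0, 0, 0, 0, 0, 0, 0, 0, 0, 0, 0, 0], hand=-1)

```text
clock: 11.4
tcp_pos: [0.5725, 0.1802, 0.1827]
eef_rot: [-0.0, 0.62, 0.785, -0.0]
contact_force: [0.2, -0.3, -0.1]
opening: 0.0856
finger_force: 0.0
```

play_rows(motion=[0, 0, -0.2, 0, 0, 0, 0, 0, -0.5, 0, 0, 0, 0, 0, -0.8, 0, 0, 0, 0, 0, -1, 0, 0, 0, 0, 0, -1, 0, 0, 0])

```text
clock: 11.9
tcp_pos: [0.5747, 0.1806, 0.2872]
eef_rot: [0.003, 0.62, 0.785, 0.003]
contact_force: [0.8, 0.2, 1.2]
opening: 0.0852
finger_force: 0.0
```

```bash
python3 - <<'E'
from h import *
a=snap("top","t4.png");b=snap("side","s4.png")
B=cv2.resize(b[170:390,190:320,::-1],None,fx=2.6,fy=2.6)
A=cv2.resize(a[140:260,60:240,::-1],None,fx=2.2,fy=2.2);H=B.shape[0]
cv2.imwrite("pics/c4.png",np.hstack([cv2.copyMakeBorder(A,0,H-A.shape[0],0,0,cv2.BORDER_CONSTANT),B]))
im=cv2.imread("pics/t3.png")
# cap centre: ridge dark pixels on the top and on the other cap for reference
g=im[180:240,310:420].max(2)
ring=onz("top",(392.6,210.6),.072);print("cap top",ring)
h=cv2.cvtColor(im,cv2.COLOR_BGR2HSV);m=((h[...,0]>15)&(h[...,0]<32)&(h[...,1]>120))
for c in((393,210),(336,222)):
    pts=[(x,y) for y in range(c[1]-7,c[1]+8) for x in range(c[0]-7,c[0]+8) if im[y,x].max()<75 and (x-c[0])**2+(y-c[1])**2<50]
    p=np.mean(pts,0);print(len(pts),p,onz("top",p,.073))
# side knob ridge
sb=cv2.imread("pics/s3.png");
pts=[(x,y) for y in range(170,182) for x in range(283,303) if sb[y,x].max()<90];print(len(pts),np.mean(pts,0) if pts else 0)
s=manip.state();print(s["clock"],s["tcp_pos"],s["joints"]);print(togo([.572,-.309,.285],1.1))
E
```

```text
cap top [ 0.56879324 -0.31071443  0.072     ]
14 [392.64285714 209.71428571] [ 0.57055424 -0.31065071  0.073     ]
12 [336.83333333 222.5       ] [ 0.54349221 -0.18983703  0.073     ]
7 [286.85714286 177.        ]
12.0 [0.57235988 0.1802013  0.28250808] [ 1.60868865e-01  2.25398268e-01  1.41310060e+00 -1.15473928e-05
  1.50292220e+00 -7.31446891e-02]
(array([-4.758, -1.138, -0.025]), array([ 0.  , -0.  ,  1.41]))
```

View pics/c4.png

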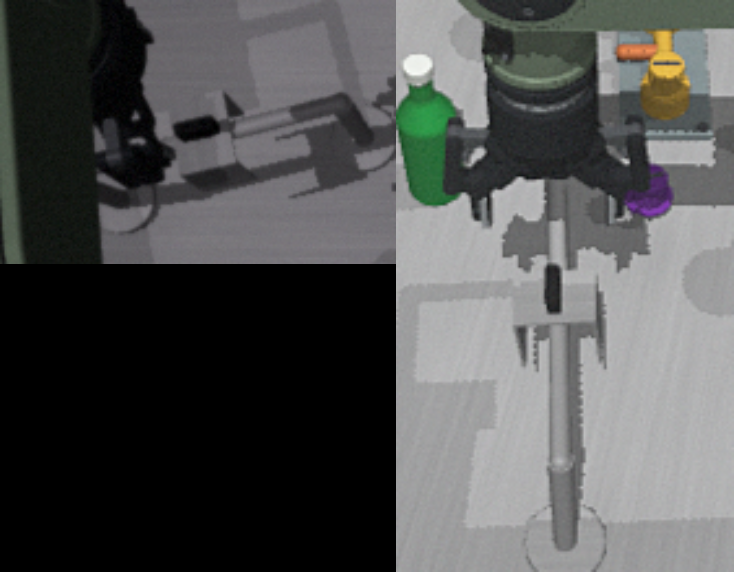

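The guard hangs astride the bar: fin at crop (552,288), legs at (522,340) and (602,340). The ridge centres are 124 mm apart, matching the spec, so the cap is at (0.5706, -0.3105).

play_rows(motion=[-0.2, -0.06, 0, 0, 0, 0, -0.5, -0.12, 0, 0, 0, 0, -0.75, -0.18, 0, 0, 0, 0, -1, -0.24, 0, 0, 0, 0])

```text
clock: 12.4
tcp_pos: [0.5709, 0.0764, 0.2799]
eef_rot: [-0.002, 0.62, 0.785, -0.001]
contact_force: [0.6, -0.1, 0.2]
opening: 0.0854
finger_force: 0.0
```

play_rows(motion=[-0.25, -0.06, 0, 0, 0, 0, -0.5, -0.12, 0, 0, 0, 0, -0.75, -0.18, 0, 0, 0, 0, -1, -0.24, 0, 0, 0, 0])

```text
clock: 12.8
tcp_pos: [0.5707, -0.0263, 0.2799]
eef_rot: [-0.002, 0.62, 0.785, -0.001]
contact_force: [-0.3, -0.3, -0.2]
opening: 0.0852
finger_force: 0.0
```

play_rows(motion=[-0.25, -0.06, 0, 0, 0, 0, -0.5, -0.12, 0, 0, 0, 0, -0.75, -0.18, 0, 0, 0, 0, -1, -0.24, 0, 0, 0, 0])

```text
clock: 13.2
tcp_pos: [0.5706, -0.1289, 0.2799]
eef_rot: [-0.002, 0.62, 0.785, -0.001]
contact_force: [0.1, -0.6, 0.8]
opening: 0.0854
finger_force: 0.0
```

play_rows(motion=[-0.25, -0.06, 0, 0, 0, 0.2, -0.5, -0.12, 0, 0, 0, 0.45, -0.75, -0.18, 0, 0, 0, 0.7, -1, -0.24, 0, 0, 0, 1, -1, -0.24, 0, 0, 0, 1])

```text
clock: 13.7
tcp_pos: [0.5704, -0.2338, 0.2796]
eef_rot: [-0.002, 0.796, 0.605, -0.001]
contact_force: [-0.1, 0.3, -1.1]
opening: 0.0854
finger_force: 0.0
```

```bash
python3 - <<'E'
from h import *
print(manip.state()["tcp_pos"],togo([.5706,-.3105,.2],1.1))
E
```

```text
[ 0.57036543 -0.23375094  0.27961752] (array([-0.739,  0.211,  0.795]), array([-0.009,  0.001,  0.399]))
```

play_rows(motion=[-0.2, 0.05, 0.2, 0, 0, 0.13, -0.45, 0.12, 0.4, 0, 0, 0.26, -0.74, 0.21, 0.6, 0, 0, 0.4, -0.74, 0.21, 0.8, 0, 0, 0.4, -0.74, 0.21, 0.8, 0, 0, 0.4, -0.74, 0.21, 0.8, 0, 0, 0.4])

```text
clock: 14.3
tcp_pos: [0.5719, -0.3066, 0.2012]
eef_rot: [-0.002, 0.851, 0.525, -0.001]
contact_force: [-0.2, -0.1, 0.5]
opening: 0.0852
finger_force: 0.0
```

```bash
python3 - <<'E'
from h import *
s=manip.state();print(s["tcp_pos"],s["joints"][5],togo([.5706,-.3105,.105],1.1))
E
```

```text
[ 0.57194207 -0.30660809  0.20115494] -0.16124972892034692 (array([-0.042,  0.009,  0.961]), array([-0.007, -0.002,  0.013]))
```

play_rows(motion=[-0.03, 0.01, 0.3, 0, 0, 0, -0.03, 0.01, 0.6, 0, 0, 0, -0.03, 0.01, 0.96, 0, 0, 0, -0.03, 0.01, 0.96, 0, 0, 0, -0.03, 0.01, 0.96, 0, 0, 0])

```text
clock: 14.8
tcp_pos: [0.5726, -0.3105, 0.1077]
eef_rot: [0.0, 0.851, 0.525, 0.0]
contact_force: [0.1, 0.3, 0.5]
opening: 0.0857
finger_force: 0.0
```

```bash
python3 - <<'E'
from h import *
s=manip.state();print(s["tcp_pos"],togo([.5706,-.3105,.0465],1.1))
E
```

```text
[ 0.57263305 -0.31050265  0.10765595] (array([-0.009, -0.018,  0.612]), array([ 0.   , -0.   ,  0.012]))
```

play_rows(motion=[-0.01, -0.015, 0.2, 0, 0, 0, -0.01, -0.015, 0.4, 0, 0, 0, -0.01, -0.015, 0.55, 0, 0, 0, -0.01, -0.015, 0.6, 0, 0, 0, -0.01, -0.015, 0.6, 0, 0, 0])

```text
clock: 15.3
tcp_pos: [0.5707, -0.3115, 0.0473]
eef_rot: [0.0, 0.851, 0.525, 0.0]
contact_force: [-0.5, -0.3, -0.0]
opening: 0.0855
finger_force: 0.0
```

play_rows(motion=[0, 0, 0, 0, 0, 0, 0, 0, 0, 0, 0, 0, 0, 0, 0, 0, 0, 0, 0, 0, 0, 0, 0, 0, 0, 0, 0, 0, 0, 0, 0, 0, 0, 0, 0, 0, 0, 0, 0, 0, 0, 0], hand=1, squeeze=40)

```text
clock: 16.0
tcp_pos: [0.5711, -0.312, 0.0479]
eef_rot: [0.001, 0.851, 0.525, 0.0]
contact_force: [0.1, -0.2, 5.7]
opening: 0.0369
finger_force: 40.4
```

```bash
python3 - <<'E'
from h import *
s=manip.state();print(s)
E
```

```text
{'clock': 16.0, 'joints': array([-6.32797106e-01,  5.51987132e-01,  1.47907784e+00, -4.40497956e-06,
        1.10842327e+00, -1.66784900e-01]), 'qd': array([-2.48714751e-03, -7.76109890e-04, -3.81991041e-06,  5.50171851e-04,
       -2.77738148e-04,  3.45208430e-04]), 'tau': array([-1.81030371e-02, -4.46760607e+01, -2.26957458e+01, -9.68465785e-03,
       -3.20369122e-02, -8.80910793e-04]), 'tcp_pos': array([ 0.57114587, -0.31198629,  0.04790196]), 'eef_rot': array([9.75683381e-04, 8.51270799e-01, 5.24725566e-01, 3.93929682e-04]), 'contact_force': array([ 0.13880763, -0.24078214,  5.72097345]), 'moment': array([ 0.05729873, -0.00952478,  0.02076229]), 'finger_force': 40.4065078496933, 'opening': 0.03692366577842237}
```

play_rows(motion=[0, 0, 0, 0, 0, -0.15, 0, 0, 0, 0, 0, -0.3, 0, 0, 0, 0, 0, -0.45, 0, 0, 0, 0, 0, -0.6, 0, 0, 0, 0, 0, -0.6])

```text
clock: 16.5
tcp_pos: [0.5711, -0.312, 0.0479]
eef_rot: [0.001, 0.763, 0.647, 0.0]
contact_force: [-0.2, 0.4, 5.3]
opening: 0.0367
finger_force: 40.5
```

```bash
python3 - <<'E'
from h import *
s=manip.state();print(s["contact_force"],s["moment"],s["joints"][5],s["tau"][5],s["finger_force"])
E
```

```text
[-0.2466627   0.39314401  5.3289127 ] [-0.02808416 -0.00275705  0.0940964 ] -0.46815126531708284 -0.19211892038583755 40.497609972953796
```

play_rows(motion=[0, 0, 0, 0, 0, -0.15, 0, 0, 0, 0, 0, -0.3, 0, 0, 0, 0, 0, -0.45, 0, 0, 0, 0, 0, -0.6])

```text
clock: 16.9
tcp_pos: [0.5712, -0.312, 0.0479]
eef_rot: [0.001, 0.657, 0.754, 0.0]
contact_force: [-0.5, 0.3, 5.2]
opening: 0.0368
finger_force: 40.5
```

```bash
python3 - <<'E'
from h import *
s=manip.state();print(s["contact_force"],s["moment"],s["joints"][5],s["tau"][5],s["finger_force"])
E
```

```text
[-0.50785357  0.34630155  5.15933303] [ 0.0203141  -0.02594991 -0.09966054] -0.7696647398171336 0.5471988022327423 40.48258423805237
```

play_rows(motion=[0, 0, 0, 0, 0, -0.15, 0, 0, 0, 0, 0, -0.3, 0, 0, 0, 0, 0, -0.45])

```text
clock: 17.2
tcp_pos: [0.5712, -0.312, 0.0479]
eef_rot: [0.001, 0.568, 0.823, 0.0]
contact_force: [0.4, 0.1, 5.6]
opening: 0.0367
finger_force: 40.5
```

```bash
python3 - <<'E'
from h import *
s=manip.state();print(s["moment"],s["joints"][5],s["tau"][5],s["qd"][5])
for k in range(2):
    snap("side",f"s5{k}.png");s=manip.state();print(s["moment"],s["joints"][5],s["tau"][5])
E
```

```text
[ 0.00757716 -0.01362608 -0.08329467] -0.9946863791408469 0.5486869253218174 -0.7430159577508436
[ 0.03189813 -0.03875951  0.02531707] -0.9970984109591257 -0.17112325876951218
[ 0.02148545 -0.00854441  0.03746506] -0.993133888955483 -0.19288516603410244
```

The turning moment is only about 0.1 N m, where slip at 40 N would be nearer 1 N m. It therefore turns freely anticlockwise, and I'll continue to about 1.35 rad.

play_rows(motion=[0, 0, 0, 0, 0, -0.2, 0, 0, 0, 0, 0, -0.4, 0, 0, 0, 0, 0, -0.6, 0, 0, 0, 0, 0, -0.8, 0, 0, 0, 0, 0, -1, 0, 0, 0, 0, 0, -1])

```text
clock: 17.9
tcp_pos: [0.5712, -0.312, 0.0479]
eef_rot: [0.001, 0.348, 0.938, -0.0]
contact_force: [-0.4, -0.3, 5.1]
opening: 0.0365
finger_force: 40.5
```

play_rows(motion=[0, 0, -0.02, 0, 0, 0, 0, 0, -0.04, 0, 0, 0, 0, 0, -0.06, 0, 0, 0, 0, 0, -0.06, 0, 0, 0])

```text
clock: 18.3
tcp_pos: [0.5701, -0.3113, 0.0525]
eef_rot: [-0.0, 0.348, 0.937, 0.0]
contact_force: [-0.5, 0.3, -1.6]
opening: 0.0367
finger_force: 40.0
```

```bash
python3 - <<'E'
from h import *
s=manip.state();print(s["tcp_pos"],s["contact_force"],s["moment"],s["joints"][5],s["finger_force"],s["opening"])
E
```

```text
[ 0.57014684 -0.31125715  0.05253407] [-0.49395475  0.26341135 -1.64922342] [-0.00436497 -0.00557246  0.022331  ] -1.4917484931924092 40.03525972366333 0.036652716273052534
```

play_rows(motion=[0, 0, -0.15, 0, 0, 0, 0, 0, -0.35, 0, 0, 0, 0, 0, -0.6, 0, 0, 0, 0, 0, -0.85, 0, 0, 0, 0, 0, -1, 0, 0, 0, 0, 0, -1, 0, 0, 0, 0, 0, -1, 0, 0, 0, 0, 0, -1, 0, 0, 0])

```text
clock: 19.1
tcp_pos: [0.5693, -0.3107, 0.1509]
eef_rot: [-0.002, 0.348, 0.937, 0.0]
contact_force: [0.7, 0.3, -1.6]
opening: 0.0364
finger_force: 40.1
```

```bash
python3 - <<'E'
from h import *
s=manip.state();print(s["clock"],s["tcp_pos"],s["contact_force"],s["finger_force"],s["opening"])
b=snap("side","s6.png");cv2.imwrite("pics/c6.png",cv2.resize(b[60:400,180:340,::-1],None,fx=1.75,fy=1.75))
E
```

```text
19.1 [ 0.56928755 -0.31065284  0.15087833] [ 0.6919121   0.27434    -1.63064978] 40.12840211391449 0.03642128077789628
```

View pics/c6.png

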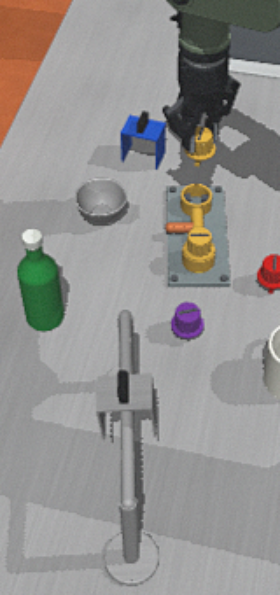

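The cap is in the gripper at crop (203,145), above its open outlet at (197,197). The guard hangs astride the bar at (127,390), and everything else is untouched. I'm handing in.

```bash
python3 -c "
from h import *
print(manip.finish_job())"
```

```text
the job is handed in; nothing more can be done
None
```

The job is handed in but no verdict came back: the guard hangs free on the rail, the cap loosened anticlockwise, and the gripper holds it about 10 cm above its outlet.

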